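# Unload the pedal-operated bench clamp

## Robot

A 6-joint arm with a two-finger parallel gripper is mounted at the origin on the work surface. World frame = base frame: x ahead of the robot, y to its left, z up, the work surface at z = 0. Lengths are in m, angles in degrees, forces in N, time in s.
With the tool pointing down it reaches from about 0.325 to 0.85 m from the base axis. Payload 15.5 kg.
Tool frame: the origin (TCP) lies midway between the tips of the shut fingers; the grasp point (between the pads) lies 19 mm behind it; z points along the fingers, y is the line along which they close (so a half turn about z gives the same grasp; the last joint's range is limited). The gripper opens to 91 mm and grips with 3 to 60 N. Pads are 32 mm wide; open, the fingers measure 118 mm over their backs; the gripper's body (76 mm by 178 mm) begins 60 mm behind the grasp point.
Start: joints at [63.742, 28.281, 77.091, -0, 74.628, -5.472], TCP at [0.222, 0.584, 0.193] pointing down, gripper open.
Joint ranges: [-166.48, 166.48], [-47.26, 123.95], [12.59, 153.08], [-70.14, 250.14], [6.76, 159.57], [-176.63, 176.63]. Speed limits (degrees/s): [108.29, 108.29, 147.25, 172.46, 172.46, 172.46].

## Interface

Orientations are given as a 3x3 rotation matrix whose columns are the frame's x, y, z axes.
In Python, from bench import ctrl gives the robot as it stands. The module is installed in compiled form; this text tells all that it offers. Calls block until the motion is done:
- ctrl.goto(position, orientation): joint-space move of the TCP to a pose.
- ctrl.move_l(position, vel=0.15, ori=None, contact_N=None): straight line of the TCP; ori=None keeps the orientation; vel is the mean speed in m/s. With contact_N (N) it stops when the force on the tool has changed by that much, and returns True; else False.
- ctrl.movej(angles): joint-space move.
- ctrl.command_gripper(opening): opening from 0.0 (shut) to 1.0 (fully open); the grip force is fixed at half the most; returns when the fingers have stopped.
- ctrl.sleep(seconds).
- ctrl.ik(position, orientation): joint angles nearest the present ones, or None.
- ctrl.read_camera(name): name is "scene" or "side" or "wrist"; returns the picture (480x640x3 uint8, blue, green, red); there is no depth.
- ctrl.camera_params(name): a dict with "fx", "fy", "cx", "cy" (pixels), "pose" (4x4, takes a point from camera to world coordinates); the wrist camera has in their place "T_tool_cam" (4x4, takes a point from camera to tool coordinates, whose origin is the TCP and whose axes are the flange's). Camera axes: x right, y up, looking along -z (the intrinsics and any distortion apply to the point x, -y, -z); pixel columns grow to the right and rows downward; lengths in m; the calibration is good to about 2 mm. A picture is of the moment at which its call begins: read the wrist's pose just before it. camera_params takes no time and is no camera call.
A pose or a line that the arm cannot do raises ctrl.MotionError and nothing moves.
- ctrl.sign_off(): hands the job in; it is judged then, once.
Readings, each from a call of its own:
- ctrl.current_t(): time.
- ctrl.current_q(): joint angles.
- ctrl.current_dq(): joint speeds.
- ctrl.current_effort(): joint torques, N m.
- ctrl.current_tool_pos(): TCP position.
- ctrl.current_eef_rot(): TCP orientation.
- ctrl.current_contact_force(): force on the tool from outside, world axes, zero at the start.
- ctrl.current_wrist_torque(): the same for the moment, N m.
- ctrl.current_grip_width(): opening from 0.0 (shut) to 1.0 (fully open).
- ctrl.current_grasp_force(): force on a finger pad.
Only numpy, scipy, OpenCV 4.12 (cv2) and the standard library are available. Lean on these libraries where they do the work, as an engineer would, in place of code of your own. Each camera call takes 0.05 s, during which the arm holds its last target. There are 200 camera calls.

## Task

Press the clamp's spring pedal down with the gripper until it meets its stop and catches, without forcing it, and let go: the hold-down arm then stays up. Then take the brake piston out of the clamp and set it down gently, standing upright with its open end up, in the shallow tray, leaving the pedal caught down and the spray can and jar undisturbed.

Things in the scene. Friction and masses are not known exactly. Their poses are not given: they have to be found in the camera images.
- clamp: Bench clamp, fixed to the table: a grey base plate 270 x 260 x 12 mm. Origin on the table; x points from the clamp's front to its back, y to its left, z up; the plate spans x -115 to +155 mm, y -130 to +130 mm. Spring pedal on the right half, nest with the piston on the left. More than 60 N on any of it damages it.
- pedal (a joint): Pedal angle, rad: 0 is up (front end high, slope 0.5), growing when pressed. Its spring takes 5 N at the pad to start, up to 14 N on the way. A rigid stop, set differently each time, ends the travel between 0.42 and 0.54; just before it (about 0.02) a bolt snaps over the pedal's side pin and then keeps the pedal down, 0.01 to 0.03 above the stop. Short of that it springs back.
- pedal_pad (a point): Centre of the top of the pedal's ribbed black rubber pad, 58 mm (radially) x 52 mm, 155 mm from the hinge. Moves with the pedal: about 125 mm above the table when up, 45 to 65 mm when down. Its x axis is level, along the clamp's x, when the pedal is up and turns with the pedal.
- pedal_hinge (a point): Point on the pedal's hinge axis, 45 mm above the table. The axis runs along the clamp's y.
- piston: Brake caliper piston: a bare steel cup, 40 mm outside diameter, 55 mm tall, wall 4 mm, open end up, about 0.22 kg. A shallow groove 47 to 50 mm up. Origin at the centre of its closed underside (12 mm above the table in the clamp), z along its axis towards the open end.
- tray: Shallow dark steel open tray, 180 (x) x 170 (y) x 30 mm, wall and floor 4 mm thick, fixed on the table. Origin at the centre of its underside.
- socket_rail: Black rail 170 x 60 x 20 mm with five chrome sockets standing on it, up to 61 mm tall, fixed on the table; it stands on the other side of the clamp from the tray. Origin at the centre of its underside.
- spray: Bystander: white spray can, 66 mm diameter, 190 mm tall, standing. Origin at the centre of its underside.
- jar: Bystander: white jar, 72 mm diameter, 80 mm tall, standing. Origin at the centre of its underside.
- nest (a point): Centre of the nest on the clamp's plate, 12 mm above the table, inside a low ring (25 mm outer radius, 8 mm tall) in which the piston stands under the pad of the hold-down arm.
- holddown_hinge (a point): Hinge of the dark hold-down arm, on a post 115 mm behind the nest, 90 mm above the table. The arm reaches 120 mm to the front, its pad just above the piston; linked to the pedal, it swings up three times as far as the pedal turns (68 to 92 degrees with the pedal caught down), leaving the piston free from above.

How it is judged (in metres and radians):
On the way:
1. the pedal has been pressed to its stop, has caught, and stays down with the gripper off the clamp (value of joint pedal above 0.36 rad and contact force between each of the arm, the fingers and clamp below 0.3 N and z of piston in the frame of clamp below 0.02 m), for 0.3 s.
At the end, for the whole second after the job is handed in: The piston stands on the tray's floor, inside its walls, open end up within 0.12 rad of upright and at rest; the pedal is still caught down (joint above 0.36 rad) (x of piston in the frame of tray between -0.075 and 0.075 m and y of piston in the frame of tray between -0.07 and 0.07 m and z of piston in the frame of tray below 0.01 m and angle between piston's own z axis and vertical below 0.12 rad and linear speed of piston below 0.02 m/s and value of joint pedal above 0.36 rad); the robot touches nothing.
It fails at once if the clamp was forced: more than 60 N on it (contact force between any of the fingers, the arm and clamp above 60 N).
It fails at once if the piston was dropped or thrown (loose and faster than 0.7 m/s) (linear speed of piston above 0.7 m/s and contact force between the fingers and piston below 0.1 N).
It fails at once if a bystander (spray can or jar) was moved more than 20 mm (distance of any of spray, jar from where it was at the start of the episode above 0.02 m).
It also fails if it takes over 51 s, if anything falls off the work surface, if the arm or the gripper's body presses on something with over 40 N, if the wrist force passes 120 N, or if a joint passes its speed limit or range.

## Working session

There is one attempt and no reset: what is moved stays moved. The work goes in short steps, each a Python script; the robot and the scene stay as the last script left them, time stands still between calls to the robot, and variables do not carry over. Pictures are saved under pics/ and viewed, at most 10 in all, crops included, and the job is handed in when it is done.

```bash
mkdir -p pics
python3 - <<'E'
from bench import ctrl
import cv2,numpy as np
for n in("scene","side"):
    cv2.imwrite(f"pics/{n}0.png",ctrl.read_camera(n)); p=ctrl.camera_params(n); print(n,{k:np.round(v,4).tolist() if k!='x' else v for k,v in p.items()})
cv2.imwrite("pics/wrist0.png",ctrl.read_camera("wrist")); print(ctrl.camera_params("wrist"))
print(ctrl.current_eef_rot(),ctrl.current_t())
E
```

```text
scene {'fx': 488.6268, 'fy': 488.6268, 'cx': 324.3892, 'cy': 241.4985, 'pose': [[0.6784, -0.5682, 0.4657, 1.0209], [0.7346, 0.5358, -0.4164, -0.3913], [-0.0129, 0.6246, 0.7808, 0.8133], [0.0, 0.0, 0.0, 1.0]]}
side {'fx': 473.0066, 'fy': 473.0066, 'cx': 314.6032, 'cy': 245.7496, 'pose': [[-0.8959, 0.3364, -0.2901, 0.3195], [-0.4442, -0.6853, 0.5772, 0.5698], [-0.0047, 0.646, 0.7634, 0.8302], [0.0, 0.0, 0.0, 1.0]]}
{'fx': 342.62905157270364, 'fy': 342.62905157270364, 'cx': 320.93249337582847, 'cy': 236.07971142234385, 'T_tool_cam': array([[-2.01181307e-04,  9.60169133e-01,  2.79419390e-01,
         7.84818664e-02],
       [ 9.99999965e-01,  2.40942187e-04, -1.07952247e-04,
         2.73968507e-04],
       [-1.70976334e-04,  2.79419358e-01, -9.60169148e-01,
        -1.92238026e-01],
       [ 0.00000000e+00,  0.00000000e+00,  0.00000000e+00,
         1.00000000e+00]])}
[[-9.34916549e-01  3.54867406e-01 -4.13528463e-04]
 [ 3.54867634e-01  9.34916189e-01 -8.25358269e-04]
 [ 9.37217074e-05 -9.18388972e-04 -9.99999574e-01]] 0.15
```

View pics/scene0.png

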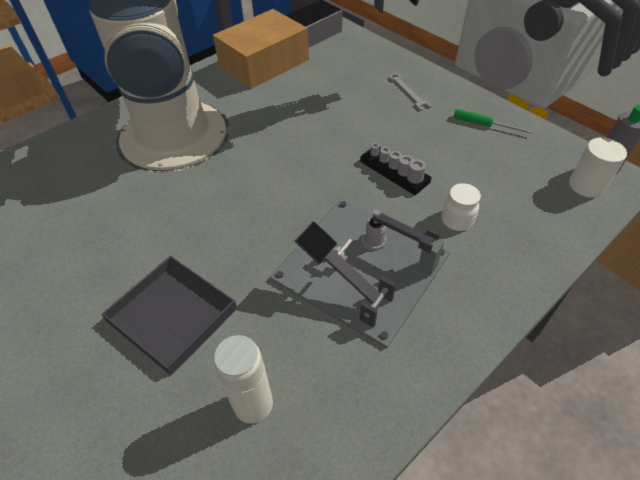

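View pics/side0.png

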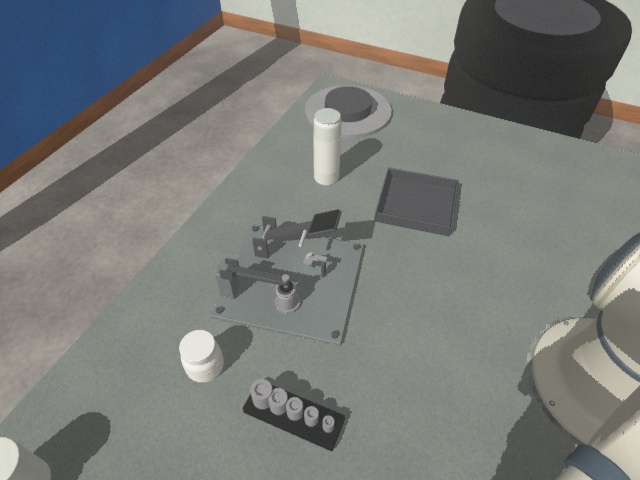

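The scene view shows the tray (centre about 170,312), the pad (316,242), the piston (375,234), the jar (460,207) and the spray can (245,380). In the side view the pad is at (324,221), the piston at (287,297) and the tray at (418,200). I'll zoom in for the corners.

Run:
```python
import cv2,numpy as np
a=cv2.imread("pics/scene0.png")[190:350,262:462]; b=cv2.imread("pics/side0.png")[195:345,205:375]
a=cv2.resize(a,None,fx=4,fy=3.75,interpolation=cv2.INTER_CUBIC)
cv2.imwrite("pics/za.png",cv2.convertScaleAbs(a,alpha=1.6))
b=cv2.resize(b,None,fx=4,fy=4,interpolation=cv2.INTER_CUBIC)
cv2.imwrite("pics/zb.png",cv2.convertScaleAbs(b,alpha=1.6))
```

```text
(no output)
```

View pics/za.png

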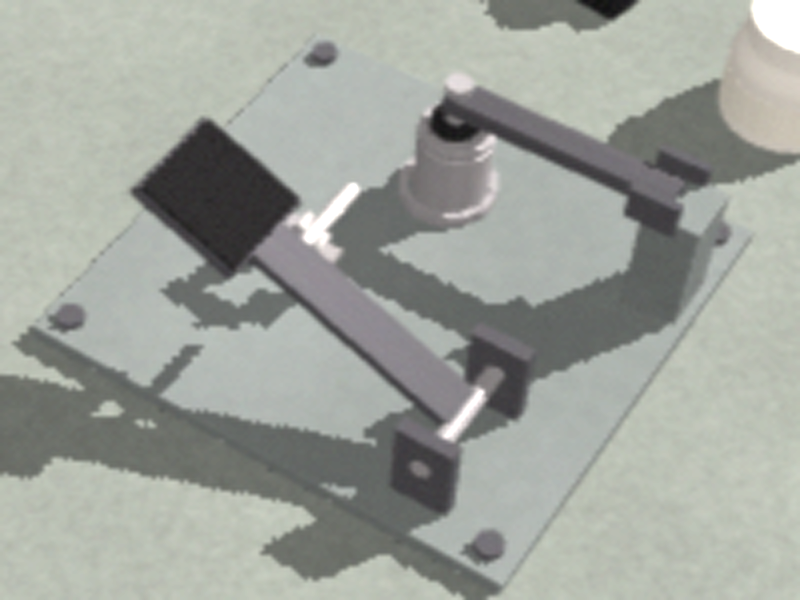

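View pics/zb.png

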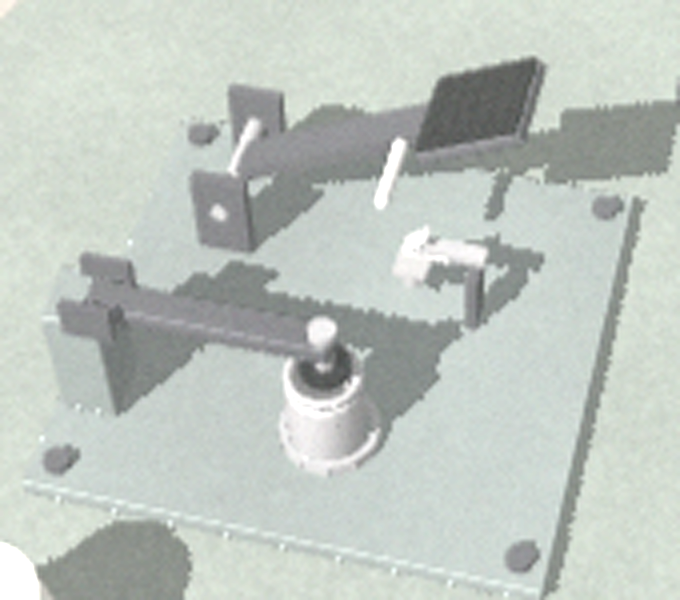

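za shows the plate bolts at (323,52), (68,316), (488,545) and (718,233), with the pad corners and the piston rim. zb shows the same features, so I can triangulate them.

```bash
cat > h.py <<'E'
from bench import ctrl
import numpy as np, cv2
def ray(n,uv,pose=None):
    p=ctrl.camera_params(n); P=p["pose"] if pose is None else pose
    d=P[:3,:3]@np.array([(uv[0]-p["cx"])/p["fx"],-(uv[1]-p["cy"])/p["fy"],-1]); return P[:3,3],d/np.linalg.norm(d)
def plane(n,uv,z,pose=None):
    o,d=ray(n,uv,pose); return o+d*(z-o[2])/d[2]
def tri(a,b):
    (o1,d1),(o2,d2)=ray("scene",a),ray("side",b)
    s=np.linalg.lstsq(np.c_[d1,-d2],o2-o1,rcond=None)[0]
    p,q=o1+s[0]*d1,o2+s[1]*d2; return (p+q)/2,np.linalg.norm(p-q)
E
python3 - <<'E'
from h import *
np.set_printoptions(precision=4,suppress=True)
A=lambda u:(262+(u[0]+.5)/4-.5,190+(u[1]+.5)/3.75-.5); B=lambda u:(205+(u[0]+.5)/4-.5,195+(u[1]+.5)/4-.5)
R={}
for k,a,b in [("bLF",(323,52),(522,553)),("bRF",(68,316),(607,206)),("bRB",(488,545),(202,132)),("bLB",(718,233),(60,457)),
 ("pA",(207,120),(520,138)),("pB",(298,200),(418,150)),("pC",(233,270),(443,75)),("pD",(138,187),(540,60)),("rim",(457,125),(325,382)),("ring",(449,190),(330,435)),("pin in arm L",(358,187),(381,205)),("armhinge",(460,83),(322,328))]:
    R[k],e=tri(A(a),B(b)); print(k,R[k],e)
print("pad",sum(R[k] for k in("pA","pB","pC","pD"))/4)
c=sum(R[k] for k in("bLF","bRF","bRB","bLB"))/4
x=R["bLB"]+R["bRB"]-R["bLF"]-R["bRF"]; y=R["bLF"]+R["bLB"]-R["bRF"]-R["bRB"]
print("clampmid",c,np.degrees(np.arctan2(x[1],x[0])),np.degrees(np.arctan2(-y[0],y[1])))
print("plate",plane("scene",A((318,38)),.012),plane("scene",A((33,330)),.012),plane("scene",A((500,585)),.012),plane("scene",A((752,238)),.012))
for n,cs in(("scene",[(170,258),(235,303),(168,370),(104,314)]),("side",[(387,170),(460,180),(450,234),(376,223)])):
    t=np.array([plane(n,c,.03) for c in cs]); print(n,t,t.mean(0))
print("spray",plane("scene",(238,355),.19),plane("side",(327,116),.19),"jar",plane("scene",(465,193),.08),plane("side",(198,342),.08))
print("rail",plane("scene",(395,170),.02),plane("side",(294,413),.02))
print(plane("scene",A((457,125)),.067),plane("side",B((325,382)),.067))
E
```

```text
bLF [0.4938 0.1362 0.0166] 0.0003851001859100225
bRF [ 0.5437 -0.0876  0.0151] 0.0014814222221441824
bRB [ 0.7781 -0.0347  0.0156] 0.0005251424409829039
bLB [0.7283 0.1895 0.0153] 0.0014698364944756165
pA [ 0.5676 -0.0124  0.1344] 0.00037026930714940834
pB [ 0.6192 -0.0027  0.11  ] 0.0007914588074244641
pC [ 0.6308 -0.0542  0.1119] 1.9230032585251982e-05
pD [ 0.5799 -0.0641  0.137 ] 0.0003752768123233643
rim [0.6104 0.1172 0.0635] 0.001100986508412015
ring [0.6121 0.1145 0.0114] 0.0009450577516156906
pin in arm L [0.6248 0.0298 0.0978] 0.0008200574525567927
armhinge [0.6123 0.1131 0.1019] 0.0006132792504243
pad [ 0.5993 -0.0333  0.1233]
clampmid [0.636  0.0509 0.0156] 12.74806457558978 12.536713584401591
plate [0.4804 0.1451 0.012 ] [ 0.5362 -0.1052  0.012 ] [ 0.7949 -0.0449  0.012 ] [0.7418 0.2023 0.012 ]
scene [[ 0.3721 -0.2281  0.03  ]
 [ 0.5472 -0.1952  0.03  ]
 [ 0.5769 -0.3577  0.03  ]
 [ 0.4004 -0.3863  0.03  ]] [ 0.4742 -0.2918  0.03  ]
side [[ 0.5701 -0.3446  0.03  ]
 [ 0.3924 -0.3892  0.03  ]
 [ 0.3644 -0.2012  0.03  ]
 [ 0.5269 -0.1593  0.03  ]] [ 0.4634 -0.2735  0.03  ]
spray [ 0.7148 -0.2819  0.19  ] [ 0.7114 -0.2784  0.19  ] jar [0.6892 0.2997 0.08  ] [0.691  0.2943 0.08  ]
rail [0.5036 0.2983 0.02  ] [0.4912 0.312  0.02  ]
[0.6118 0.1145 0.067 ] [0.6095 0.1196 0.067 ]
```

```bash
cat >> h.py <<'E'
np.set_printoptions(precision=4,suppress=True)
yaw=np.radians(12.65); ex=np.array([np.cos(yaw),np.sin(yaw),0]); ez=np.array([0,0,1.])
pad=np.array([.5993,-.0333,.124])
def tool(tilt=0,yw=yaw):  # tool x points back to the robot; tilt leans gripper top toward the robot
    e=np.array([np.cos(yw),np.sin(yw),0]); t=np.radians(tilt)
    z=-ez*np.cos(t)+e*np.sin(t); x=-e*np.cos(t)-ez*np.sin(t); return np.c_[x,np.cross(z,x),z]
def arc(th,r=.162,w=.016):
    a=.4636-th; f=lambda r,a:(-r*np.cos(a)+.012*np.sin(a))*ex+(r*np.sin(a)+.012*np.cos(a))*ez
    return pad-f(.155,.4636)+f(r,a)+w*ex
E
python3 - <<'E'
from h import *
O=tool(); ctrl.command_gripper(0.0)
p=arc(0); ctrl.goto(p+[0,0,.05],O); ctrl.move_l(p+[0,0,.012],.1)
ctrl.sleep(.2); f0=ctrl.current_contact_force(); print("f0",f0,ctrl.current_t())
log=[]
for th in np.arange(-.04,.60,.02):
    hit=ctrl.move_l(arc(th),.03,contact_N=14); F=ctrl.current_contact_force()-f0
    log.append((round(th,2),*np.round(F,1),round(ctrl.current_tool_pos()[2],4),hit))
    if F[2]>26 or (hit and th>.3): break
print(*log,sep="\n"); print(ctrl.current_t())
E
```

```text
f0 [-0.1234  0.2031  0.7611] 4.825
(np.float64(-0.04), np.float64(0.5), np.float64(-0.2), np.float64(-0.8), np.float64(0.1324), False)
(np.float64(-0.02), np.float64(-0.4), np.float64(0.2), np.float64(-1.2), np.float64(0.1297), False)
(np.float64(0.0), np.float64(0.7), np.float64(0.0), np.float64(0.3), np.float64(0.127), False)
(np.float64(0.02), np.float64(-0.1), np.float64(0.1), np.float64(-0.9), np.float64(0.1241), False)
(np.float64(0.04), np.float64(-0.7), np.float64(-0.7), np.float64(-1.2), np.float64(0.1213), False)
(np.float64(0.06), np.float64(0.1), np.float64(-0.6), np.float64(-1.4), np.float64(0.1184), False)
(np.float64(0.08), np.float64(-0.5), np.float64(-0.3), np.float64(-0.7), np.float64(0.1155), False)
(np.float64(0.1), np.float64(1.7), np.float64(1.0), np.float64(0.5), np.float64(0.1129), False)
(np.float64(0.12), np.float64(1.9), np.float64(-0.4), np.float64(3.5), np.float64(0.1098), False)
(np.float64(0.14), np.float64(0.4), np.float64(-0.9), np.float64(4.2), np.float64(0.1069), False)
(np.float64(0.16), np.float64(0.7), np.float64(-1.8), np.float64(4.8), np.float6
[... 1390 characters left out ...]
)
(np.float64(0.46), np.float64(-2.8), np.float64(-2.4), np.float64(7.7), np.float64(0.0569), False)
(np.float64(0.48), np.float64(-4.6), np.float64(-3.0), np.float64(7.9), np.float64(0.0536), False)
(np.float64(0.5), np.float64(-3.6), np.float64(-3.7), np.float64(7.3), np.float64(0.0502), False)
(np.float64(0.52), np.float64(-2.8), np.float64(-3.2), np.float64(6.8), np.float64(0.0469), False)
(np.float64(0.54), np.float64(-2.8), np.float64(-3.0), np.float64(4.7), np.float64(0.0436), False)
(np.float64(0.56), np.float64(-3.5), np.float64(-2.7), np.float64(4.5), np.float64(0.0404), False)
(np.float64(0.58), np.float64(-4.6), np.float64(-1.9), np.float64(7.8), np.float64(0.0372), False)
13.225
```

Run:
```python
from h import *
a=ctrl.read_camera("scene")[150:350,240:440]; b=ctrl.read_camera("side")[150:350,190:390]
z=lambda i:cv2.convertScaleAbs(cv2.resize(i,(400,400),interpolation=cv2.INTER_CUBIC),alpha=1.6)
cv2.imwrite("pics/m1.png",np.hstack([z(a),z(b)])); print(ctrl.current_tool_pos())
```

```text
[ 0.5861 -0.0362  0.0373]
```

View pics/m1.png

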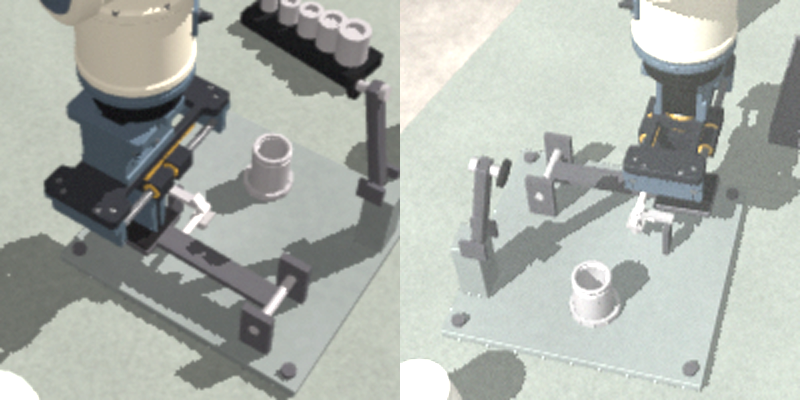

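The view shows the hold-down arm up past 80° and the piston standing free in its ring at (271,165) left and (592,290) right. The pad's front edge in the side view runs from (718,178) to (707,210). I'll check where the fingertip sits on the pad.

Run:
```python
from h import *
ey=np.cross(ez,ex); H=pad-(-.1333*ex+.079*ez)
loc=lambda p:np.array([-(p-H)@ex,(p-H)@ey,p[2]])
for uv in((349,239),(343.5,255)): print("front edge r,y",loc(plane("side",uv,.045)))
print("tcp r,y,z",loc(ctrl.current_tool_pos()), ctrl.current_contact_force(), ctrl.current_wrist_torque())
```

```text
front edge r,y [ 0.1821 -0.0314  0.045 ]
front edge r,y [0.1793 0.0159 0.045 ]
tcp r,y,z [0.1468 0.0001 0.0373] [-4.2301 -2.4658  9.2698] [-0.4137  0.8149  0.0201]
```

Run:
```python
from h import *
p=ctrl.current_tool_pos(); z0=p[2]
for i in range(1,13):
    hit=ctrl.move_l(p-[0,0,.001*i],.015,contact_N=12); F=ctrl.current_contact_force()
    print(i,F,ctrl.current_tool_pos()[2],hit)
    if F[2]>27 or hit: break
print(ctrl.current_t(), ctrl.current_effort())
```

```text
1 [-2.3827 -1.1105  8.7343] 0.03670724475114337 False
2 [-2.1816 -2.7261  9.4269] 0.035688196439605926 False
3 [-2.7981 -1.7163  9.9001] 0.034703679368904165 False
4 [-5.6924 -1.7654 18.096 ] 0.034156148722301605 False
5 [-7.9021 -1.6065 28.8788] 0.03372254482530851 False
14.575 [  1.347  -72.747  -24.85     0.9121  -3.0246  -0.0007]
```

The stop was felt at z about 0.034 with 29 N. I'll release and look down with the wrist camera from near the piston.

Run:
```python
from h import *
p=ctrl.current_tool_pos()
ctrl.move_l(p+[0,0,.06],.06); print(ctrl.current_contact_force())
ctrl.move_l(np.array([p[0]-.06,p[1]+.03,.20]),.2)
ctrl.goto(np.array([.55,.10,.24]),tool()); ctrl.command_gripper(1.0)
R=ctrl.current_eef_rot(); t=ctrl.current_tool_pos(); w=ctrl.read_camera("wrist")
np.savez("w1.npz",R=R,t=t); cv2.imwrite("pics/w1.png",w)
b=ctrl.read_camera("side"); cv2.imwrite("pics/s2.png",b); a=ctrl.read_camera("scene"); cv2.imwrite("pics/c2.png",a)
z=lambda i:cv2.convertScaleAbs(cv2.resize(i,(400,300),interpolation=cv2.INTER_AREA),alpha=1.4)
cv2.imwrite("pics/m2.png",np.vstack([np.hstack([z(w),z(b)]),np.hstack([z(a),z(b[200:350,190:390])])])); print(ctrl.current_t())
```

```text
[-0.7945 -0.4093  0.3101]
18.6
```

View pics/m2.png

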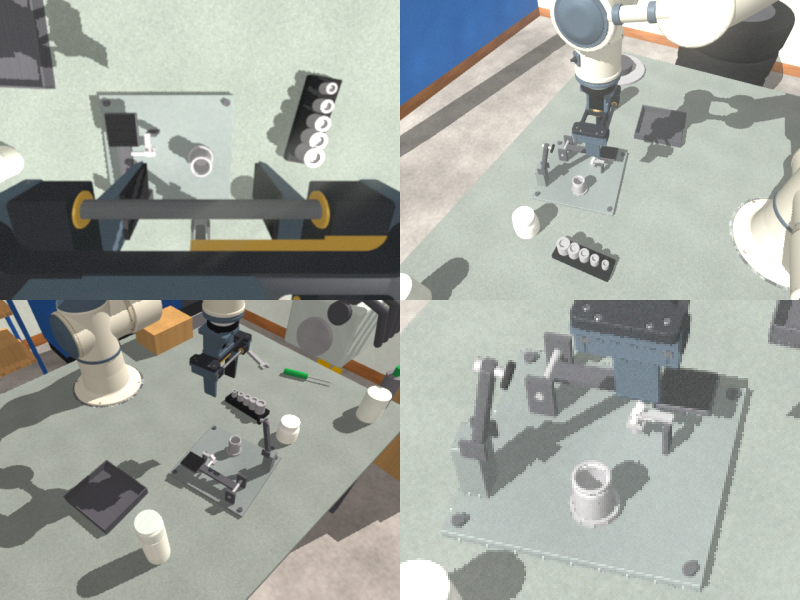

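The pedal has stayed caught: the pad is level and the hold-down arm is up. The wrist view has the piston rim at about (201,163) of 400x300, in full-size pixels about (322,261). I'll refine that.

Run:
```python
from h import *
d=np.load("w1.npz"); P=np.eye(4); P[:3,:3]=d["R"]; P[:3,3]=d["t"]; P=P@ctrl.camera_params("wrist")["T_tool_cam"]
w=cv2.imread("pics/w1.png"); g=cv2.cvtColor(w,cv2.COLOR_BGR2GRAY)[225:295,280:365]
c=cv2.HoughCircles(cv2.resize(g,None,fx=4,fy=4,interpolation=cv2.INTER_CUBIC),cv2.HOUGH_GRADIENT,2,40,param1=150,param2=40,minRadius=40,maxRadius=110)
for x,y,r in c[0][:4]:
    u=(280+x/4,225+y/4); print(u,r/4,plane("wrist",u,.067,P))
print(plane("side",(286,288),.067), P[:3,3])
cv2.imwrite("pics/w1z.png",cv2.resize(g,None,fx=6,fy=6,interpolation=cv2.INTER_CUBIC))
```

```text
Traceback (most recent call last):
TypeError: 'NoneType' object is not subscriptable
```

Run:
```python
from h import *
d=np.load("w1.npz"); P=np.eye(4); P[:3,:3]=d["R"]; P[:3,3]=d["t"]; P=P@ctrl.camera_params("wrist")["T_tool_cam"]
w=cv2.imread("pics/w1.png"); g=cv2.cvtColor(w,cv2.COLOR_BGR2GRAY)[225:295,280:365]
_,m=cv2.threshold(g,0,255,cv2.THRESH_OTSU)
cs,_=cv2.findContours(m,cv2.RETR_CCOMP,cv2.CHAIN_APPROX_NONE)
for k in cs:
    if len(k)>25:
        (x,y),ax,an=cv2.fitEllipse(k); u=(280+x,225+y); print(len(k),u,ax,plane("wrist",u,.067,P))
print(plane("side",(286,288),.067), P[:3,3])
cv2.imwrite("pics/w1z.png",cv2.resize(np.hstack([g,m]),None,fx=4.5,fy=4.5,interpolation=cv2.INTER_CUBIC))
```

```text
376 (326.26574325561523, 263.3218879699707) (73.33201599121094, 97.21540069580078) [0.6074 0.1189 0.067 ]
71 (322.0409164428711, 266.4417839050293) (24.58513069152832, 26.279869079589844) [0.6121 0.1151 0.067 ]
[0.6117 0.1151 0.067 ] [0.4735 0.0829 0.4322]
```

View pics/w1z.png

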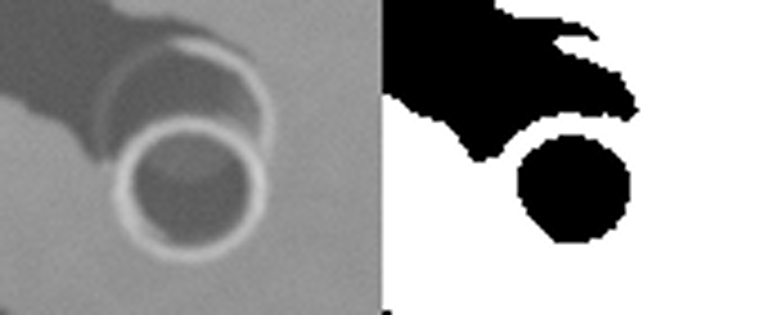

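The piston rim's inner hole is a clean circle. Both the wrist and side views put the centre at (0.612, 0.115). I'll grasp now.

Run:
```python
from h import *
c=np.array([.612,.115,0]); O=tool()
ctrl.command_gripper(.68)
ctrl.move_l(c+[0,0,.11],.2,ori=O)
hit=ctrl.move_l(c+[0,0,.032],.08,contact_N=8); print(hit,ctrl.current_tool_pos())
if not hit:
    ctrl.command_gripper(0.0); print(ctrl.current_grip_width(),ctrl.current_grasp_force())
    f0=ctrl.current_contact_force()
    ctrl.move_l(c+[0,0,.045],.05); ctrl.move_l(c+[0,0,.17],.15)
    ctrl.sleep(.2); print(ctrl.current_grip_width(),ctrl.current_grasp_force(),f0,ctrl.current_contact_force())
t=np.array([.4742,-.2918,.0])
print(ctrl.ik(t+[0,0,.17],O),ctrl.current_t())
a=ctrl.read_camera("scene");b=ctrl.read_camera("side")
z=lambda i:cv2.resize(i,(400,300),interpolation=cv2.INTER_AREA)
cv2.imwrite("pics/m3.png",np.hstack([z(a),z(b)])); 
for n,i in(("scene",a),("side",b)): cv2.imwrite(f"pics/{n}3.png",i)
```

```text
False [0.6124 0.115  0.0325]
0.4311611412990293 30.006063133478165
0.4306374494469297 29.988459013402462 [-0.8027 -2.449   3.7451] [ 0.4658  0.1602 -1.1639]
[ -37.751    24.1852   88.5232   -0.       67.2916 -140.401 ] 23.3
```

View pics/m3.png

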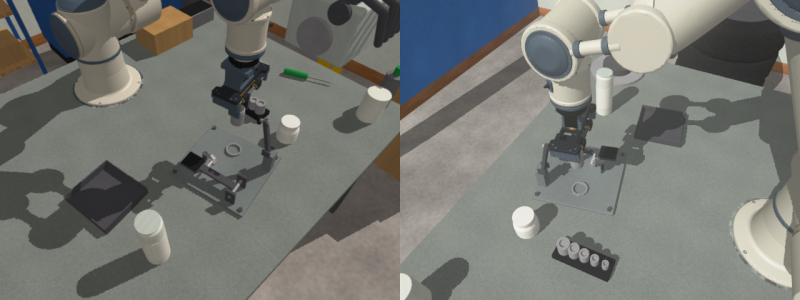

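The piston is held, the ring is empty, and the pedal and arm are unchanged. Next I'll carry it to the tray.

Run:
```python
from h import *
t=np.array([.472,-.288,.0]); O=tool(0,np.arctan2(t[1],t[0]))
print(ctrl.ik(t+[0,0,.14],O))
ctrl.goto(t+[0,0,.14],O); print(ctrl.current_grip_width(),ctrl.current_t())
ctrl.move_l(t+[0,0,.045],.1); ctrl.sleep(.2)
hit=ctrl.move_l(t+[0,0,.014],.015,contact_N=3); print(hit,ctrl.current_tool_pos(),ctrl.current_contact_force())
a=ctrl.read_camera("scene")[200:400,60:300];b=ctrl.read_camera("side")[120:280,340:500]
cv2.imwrite("pics/m4.png",np.hstack([cv2.resize(a,(450,375)),cv2.resize(b,(350,375))])); print(ctrl.current_t())
```

```text
[-37.5782  25.9054  91.0958  -0.      62.9988 -96.1879]
0.4322496921596612 24.975
True [ 0.472  -0.2881  0.0241] [-1.0254 -0.0734  5.6338]
27.6917
```

View pics/m4.png

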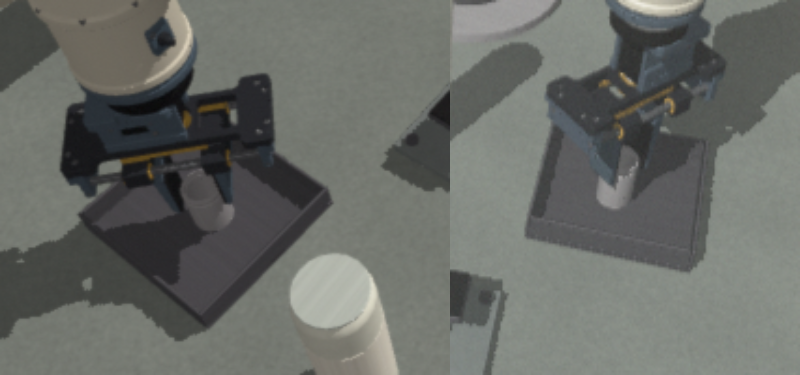

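The piston stands in the middle of the tray floor, and contact came at exactly the expected height. I'll open the gripper and withdraw.

Run:
```python
from h import *
ctrl.command_gripper(.62); ctrl.sleep(.2)
p=ctrl.current_tool_pos(); ctrl.move_l(p+[0,0,.07],.08); ctrl.move_l(p+[-.06,.04,.2],.2); ctrl.sleep(.4)
a=ctrl.read_camera("scene");b=ctrl.read_camera("side")[100:340,180:500]
cv2.imwrite("pics/m5.png",np.hstack([cv2.resize(a,(400,300)),cv2.resize(b,(400,300))])); print(ctrl.current_t())
```

```text
30.7833
```

View pics/m5.png

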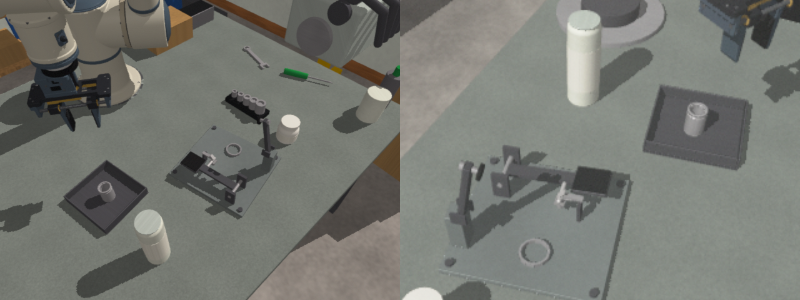

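The piston stands upright in the tray at (107,190) left and (697,118) right. The pedal is down, the hold-down arm is up, and the spray can and jar haven't moved.

```bash
python3 -c "
from bench import ctrl
print(ctrl.sign_off())"
```

```text
the job is handed in; nothing more can be done
None
```

I handed the job in at about 31 s on the robot's clock: the last pictures show the pedal caught down, the piston upright with its open end up in the tray, and the spray can and jar apparently unmoved; sign-off returned no verdict.

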